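# Put the storage tin back on the tilted rack

## Robot

A 7-joint arm with a two-finger parallel gripper is mounted at the origin on a cart in front of the work surface, level with it; the furniture and walls round the work are solid. World frame = base frame: x ahead of the robot, y to its left, z up, the work surface at z = 0. Lengths are in mm, angles in degrees, forces in N, time in s.
With the tool pointing down it reaches from about 425 to 875 mm from the base axis. Payload 9.9 kg.
Tool frame: the origin (TCP) lies at the very end of the fingers, on their centre line; the grasp point (between the pads) lies 19 mm behind it; z points along the fingers, y is the direction in which the jaws open and shut (so a half turn about z gives the same grasp; the last joint's range is limited). The gripper opens to 85 mm and grips with 20 to 120 N. Pads are 22 mm wide; open, the fingers measure 114 mm over their backs; the gripper's body (76 mm by 85 mm) begins 54 mm behind the grasp point. The pads swing forward as they close: fully open they stand 13 mm farther back than shut.
Start: joints at [71.23, 32.985, 1.427, 82.34, -0.859, 64.687, -3.237], TCP at [162.944, -655.041, 231.289] pointing down, gripper open.
Joint ranges: [-157.87, 157.87], [-19.46, 123.44], [-87.15, 90], [11.01, 140.99], [-62.26, 242.26], [9.8, 113.94], [-161.44, 161.44]. Speed limits (degrees/s): [127.2, 127.2, 172.46, 172.46, 180, 180, 180].

## Interface

Orientations are given as [roll, pitch, yaw] about the fixed x, y, z axes, in that order (R = Rz(yaw) Ry(pitch) Rx(roll)).
In Python, from rig import goto, move_l, set_joints, set_gripper, hold, solve_ik, read_state, grab_frame, calibration, MotionError, sign_off gives the robot as it stands. Calls block until the motion is done:
- goto(position, orientation): joint-space move of the TCP to a pose.
- move_l(position, attitude=None, max_speed=150): straight line of the TCP; attitude=None keeps the orientation; max_speed is the mean speed in mm/s.
- set_joints(angles): joint-space move.
- set_gripper(opening): opening from 0.0 (shut) to 1.0 (fully open); the grip force is fixed at half the most; returns when the fingers have stopped.
- hold(seconds).
- solve_ik(position, orientation): joint angles nearest the present ones, or None.
- read_state(): the state.
- grab_frame(name): name is "scene" or "top" or "wrist"; returns the picture (480x640x3 uint8, red, green, blue); there is no depth.
- calibration(name): a dict with "mtx" (3x3 intrinsics, pixels), "dist" ([k1, k2, p1, p2, k3] as OpenCV has them; the pictures are not rectified), "extrinsics" (4x4, takes a point from camera to world coordinates); the wrist camera has in their place "hand_eye" (4x4, takes a point from camera to tool coordinates, whose origin is the TCP and whose axes are the flange's). Camera axes: x right, y down, z forward; pixel columns grow to the right and rows downward; lengths in mm; the calibration is good to about 2 mm. A picture is of the moment at which its call begins: read the wrist's pose just before it. calibration takes no time and is no camera call.
A pose or a line that the arm cannot do raises MotionError and nothing moves.
- sign_off(): hands the job in, once; it reports no verdict.
The state is a dict: "t": time; "q": joint angles; "qd": joint speeds; "effort": joint torques, N m; "ee_pos": TCP position; "tool_rot": TCP orientation; "ft_force": force on the tool from outside, world axes, zero at the start; "ft_torque": the same for the moment, N m; "width": opening from 0.0 (shut) to 1.0 (fully open).
Only numpy, scipy, OpenCV 4.12 (cv2) and the standard library are available. Lean on these libraries where they do the work, as an engineer would, in place of code of your own. Each camera call takes 0.05 s, during which the arm holds its last target.

## Task

Lift the rectangular storage tin out from between the round tin and the canister and stand it upright on an open patch of the worktop; let go of it there and take it again the other way round, by its two narrow ends. Then put it, lid up, about the middle of the sloping ledge of the little wooden rack, between the front lip and the back board, its bottom flat on the ledge and its broad side parallel to the back board. Do not drop the tin or lay it over, and leave the other things where they stand.

Things in the scene. Friction and masses are not known exactly. Their poses are not given: they have to be found in the camera images.
- tin: Rectangular storage tin, aluminium, fixed wooden lid, 50 mm (x) by 66 mm (y) by 120 mm high (z), about 0.3 kg, smooth upright sides. Origin at the centre of its underside, z up. It starts standing on the worktop (z = 0) in a row, a neighbour about 9 mm from each narrow end (+y, -y), so there it can be gripped only over its broad sides (50 mm, along its x).
- ledge: Sloping ledge of the fixed wooden rack. Origin: centre of its upper surface, 105 mm above the worktop. z: square to the ledge, leaning 20 degrees from vertical to the back; x: down the slope to the back board; y: along the ledge (190 mm, open ends). Strip 60 mm deep: front lip at x = -30 mm, 14 mm high; back board at x = +30 mm, 112 mm high: no room for a finger behind the tin.
- rack: The whole rack, plain reddish-brown wood, on feet 115 mm deep, fixed to the worktop. Origin on the worktop, straight below the ledge's origin; z up, x to its back, y along it. The tin fits on the ledge with its y along the rack's y, either way round.
- round_tin: Round food tin, 101 mm diameter, 118 mm high, stands at one narrow end of the storage tin (either end). Origin at the centre of its underside. To be left alone.
- canister: Round canister with wooden lid, 102 mm diameter, rim 123 mm high, knob on top to 140 mm, stands at the other narrow end of the storage tin. Origin at the centre of its underside. To be left alone.
- timer: Round kitchen timer, 66 mm diameter, 43 mm high, on the front right part of the worktop. Origin at the centre of its underside. To be left alone.
There are look-alikes about, which are no part of the job. What is shaped like the tin but red or yellow is not meant.

How it is judged (in metres and radians):
On the way, in this order (a step that is already met when the one before it is completed fails the run):
1. the tin stands upright on the worktop, let go, at least 60 mm from where it was and clear of its former neighbours (height (world z) of tin below 0.004 m and angle between tin's own z axis and vertical below 0.06 rad and distance of tin from where it was at the start of the episode above 0.06 m and linear speed of tin below 0.02 m/s and contact force between the fingers and tin below 0.1 N and horizontal distance between tin and round_tin above 0.095 m and horizontal distance between tin and canister above 0.095 m), for 0.2 s.
2. the tin is on the rack's ledge (x of tin in the frame of ledge between -0.009 and 0.009 m and y of tin in the frame of ledge between -0.04 and 0.04 m and z of tin in the frame of ledge between -0.005 and 0.005 m and angle between the z axis of tin and the z axis of ledge, either way round below 0.07 rad and angle between tin's own z axis and vertical below 0.6 rad and angle between the y axis of tin and the y axis of ledge, either way round below 0.15 rad), for 0.2 s.
At the end, for the whole second after the job is handed in: The tin is at rest, released, lid up on the ledge: bottom flat on it (5 mm, upright axis within 4 degrees of the ledge's z), within 9 mm of the strip's middle line between lip and board, within 40 mm of the ledge's middle along it, broad side parallel to the back board within 8 degrees (all of step 2 and linear speed of tin below 0.02 m/s and contact force between the fingers and tin below 0.1 N); the robot touches nothing.
It fails at once if the round tin, the canister or the timer was moved by more than 25 mm (distance of any of round_tin, canister, timer from where it was at the start of the episode above 0.025 m).
It fails at once if the tin was laid or knocked over (angle between tin's own z axis and vertical above 0.9 rad).
It fails at once if the tin was dropped (contact force between the fingers and tin below 0.1 N and linear speed of tin above 0.6 m/s).
It also fails if it takes over 64 s, if anything falls off the work surface, if the arm or the gripper's body presses on something with over 40 N, if the wrist force passes 120 N, or if a joint passes its speed limit or range.

## Working session

There is one attempt and no reset: what is moved stays moved. The work goes in short steps, each a Python script; the robot and the scene stay as the last script left them, time stands still between calls to the robot, and variables do not carry over. Pictures are saved under pics/ and viewed, and the job is handed in when it is done.

```bash
ls; mkdir -p pics; python3 - <<'E'
from rig import *
import cv2
for n in ("scene","top","wrist"):
    cv2.imwrite(f"pics/{n}0.png",grab_frame(n)[:,:,::-1])
    c=calibration(n)
    print(n,{k:__import__('numpy').round(v,3).tolist() for k,v in c.items()})
s=read_state();print(s['t'],s['ee_pos'],s['tool_rot'],s['width'])
E
```

```text
pics
scene {'mtx': [[472.056, 0.0, 317.052], [0.0, 472.056, 241.656], [0.0, 0.0, 1.0]], 'dist': [-0.017, 0.0, 0.0, 0.0, 0.0], 'extrinsics': [[-0.918, 0.187, -0.348, 883.481], [0.396, 0.443, -0.804, 964.396], [0.004, -0.877, -0.481, 632.997], [0.0, 0.0, 0.0, 1.0]]}
top {'mtx': [[532.217, 0.0, 310.544], [0.0, 532.217, 237.667], [0.0, 0.0, 1.0]], 'dist': [-0.013, 0.0, 0.0, 0.0, 0.0], 'extrinsics': [[0.02, -0.987, 0.161, 242.46], [-1.0, -0.021, -0.007, 105.673], [0.01, -0.161, -0.987, 1617.55], [0.0, 0.0, 0.0, 1.0]]}
wrist {'mtx': [[360.46, 0.0, 323.651], [0.0, 360.46, 235.124], [0.0, 0.0, 1.0]], 'dist': [-0.036, 0.0, 0.0, 0.0, 0.0], 'hand_eye': [[-0.002, -0.96, -0.28, 69.755], [1.0, -0.002, -0.002, -0.412], [0.001, -0.28, 0.96, -142.765], [0.0, 0.0, 0.0, 1.0]]}
0.15 [ 162.88668585 -654.72230362  230.66454794] [-1.79930730e+02  1.82185882e-03  1.39697306e+01] 0.9999881745521824
```

View pics/scene0.png

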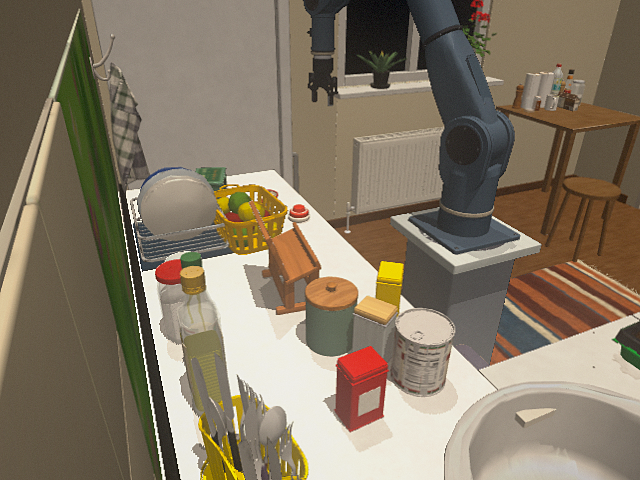

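View pics/top0.png

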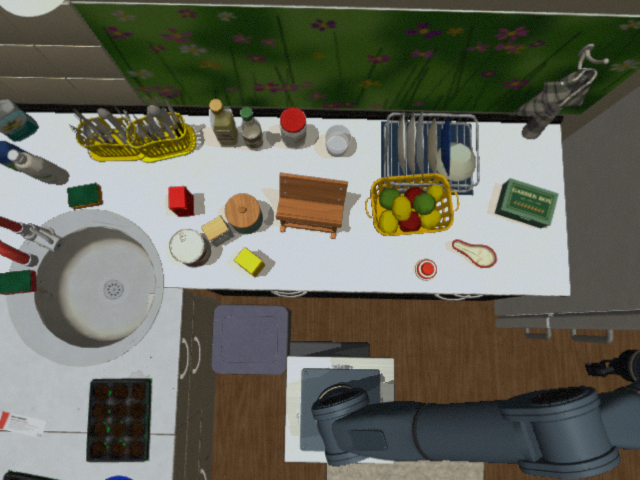

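View pics/wrist0.png

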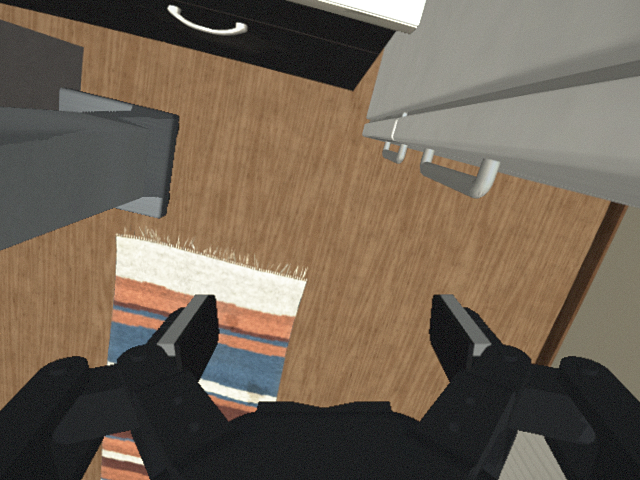

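Candidates: the wooden-lidded grey tin between the round tin and the canister is at top (216,230) and scene (376,315), and it fits the description. The red tin, top (180,200) / scene (361,387), and the yellow tin, top (249,262) / scene (390,285), are look-alikes. The rack is at top (312,205) and the timer at (426,269). Next I'll look at enlarged crops.

```bash
python3 - <<'E'
import cv2
a=cv2.imread("pics/top0.png")
cv2.imwrite("pics/c_top.png",cv2.resize(a[160:285,160:360],None,fx=4,fy=4,interpolation=cv2.INTER_CUBIC))
b=cv2.imread("pics/scene0.png")
cv2.imwrite("pics/c_sc.png",cv2.resize(b[200:400,240:480],None,fx=3,fy=3,interpolation=cv2.INTER_CUBIC))
E
```

```text
(no output)
```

View pics/c_top.png

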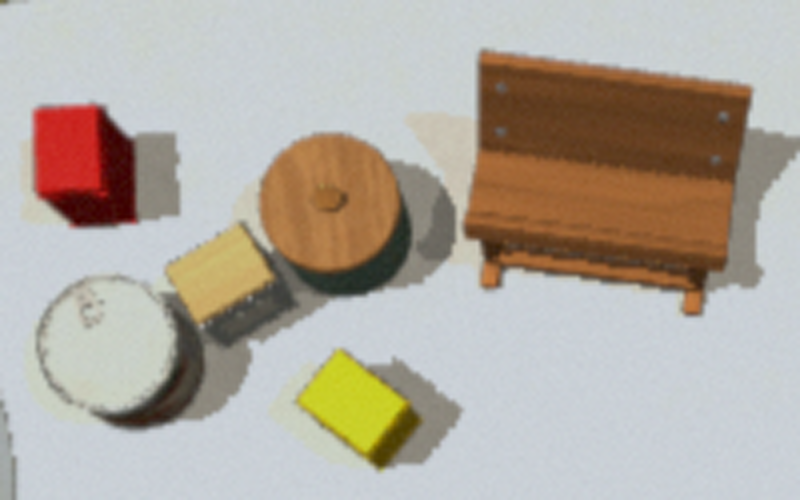

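View pics/c_sc.png

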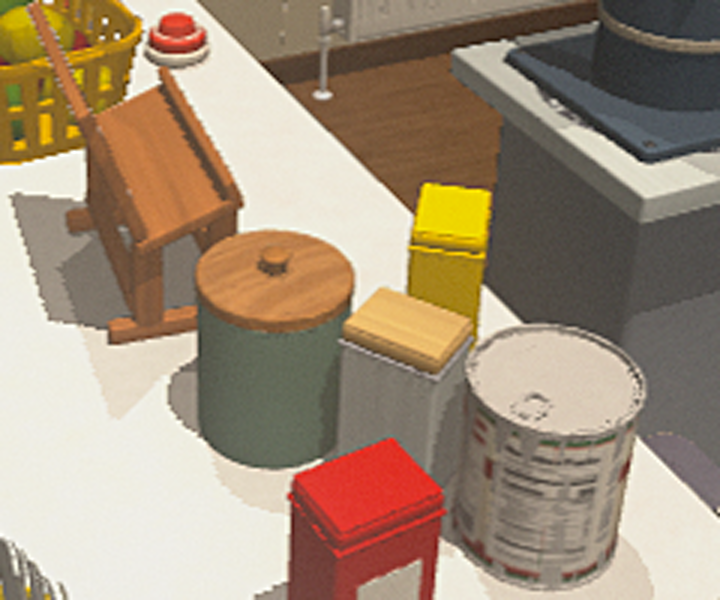

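```bash
cat > h.py <<'E'
import numpy as np, cv2
from rig import *
def ray(n,px,state=None):
    c=calibration(n); K=np.array(c['mtx']);D=np.array(c['dist'])
    p=cv2.undistortPoints(np.array([[px]],float),K,D)[0,0]
    T=np.array(c['extrinsics']) if 'extrinsics' in c else state@np.array(c['hand_eye'])
    d=T[:3,:3]@np.array([p[0],p[1],1]); return T[:3,3],d/np.linalg.norm(d)
def tri(rays):
    A=np.zeros((3,3));b=np.zeros(3)
    for o,d in rays:
        P=np.eye(3)-np.outer(d,d);A+=P;b+=P@o
    x=np.linalg.solve(A,b)
    return x,[float(np.linalg.norm((np.eye(3)-np.outer(d,d))@(x-o))) for o,d in rays]
def plane(n,px,z,state=None):
    o,d=ray(n,px,state); return o+d*(z-o[2])/d[2]
def rpy(r,p,y):
    from scipy.spatial.transform import Rotation as R
    return R.from_euler('xyz',[r,p,y],degrees=True).as_matrix()
def tcp(s):
    T=np.eye(4);T[:3,:3]=rpy(*s['tool_rot']);T[:3,3]=s['ee_pos'];return T
def proj(n,P,state=None):
    c=calibration(n)
    T=np.array(c['extrinsics']) if 'extrinsics' in c else state@np.array(c['hand_eye'])
    Ti=np.linalg.inv(T)
    return cv2.projectPoints(np.atleast_2d(P).astype(float),cv2.Rodrigues(Ti[:3,:3])[0],Ti[:3,3],np.array(c['mtx']),np.array(c['dist']))[0][:,0]
def save(n,name):
    s=read_state(); im=grab_frame(n); cv2.imwrite(f"pics/{name}.png",im[:,:,::-1]); np.save(f"pics/{name}.npy",tcp(s)); return s
E
python3 - <<'E'
from h import *
t=lambda u,v:ray("top",(160+u/4,160+v/4)); s=lambda u,v:ray("scene",(240+u/3,200+v/3))
for nm,a,b in [("left",(166,272),(434,370)),("hi x",(243,223),(343,332)),("right",(277,273),(382,288)),("low x",(203,324),(473,324)),
  ("knob",(330,195),(272,253)),("rack lip far end top",(726,262),(165,73)),("rack lip near end top",(466,228),(240,203))]:
    x,e=tri([t(*a),s(*b)]);print(nm,x.round(1),np.round(e,1))
for nm,p,z in [("roundtin",(107,345),118),("can",(330,202),123),("timer",None,0)]:
    q=(160+p[0]/4,160+p[1]/4) if p else (426,269); print(nm,plane("top",q,z).round(1))
E
```

```text
left [511.4 408.6 108.6] [1. 1.]
hi x [546.5 355.8 110.3] [1. 1.]
right [507.9 329.9 115.6] [2.8 2.8]
low x [471.4 381.2 111.8] [1.7 1.7]
knob [564.  291.  132.2] [0.6 0.6]
rack lip far end top [525.5   6.5 119.8] [1.3 1.3]
rack lip near end top [545.4 195.3 110.3] [1.9 1.9]
roundtin [455.3 446.4 118. ]
can [561.4 291.6 123. ]
timer [ 417.2 -260.8    0. ]
```

```bash
python3 - <<'E'
from h import *
s=read_state();T=tcp(s)
for z in(-900,-700): print(z,plane("wrist",(365,130),z,T).round())
print("counter corner",plane("wrist",(422,28),0,T).round(),plane("top",(570,295),0).round(),plane("top",(563,123),0).round())
for p in[(495,327),(497,312),(565,300),(572,122)]:
  print(p,[plane("top",p,z).round()[:2].tolist() for z in(-900,0,300)])
# arm proj
print(proj("top",[[434,-517,300],[163,-655,230]]))
print(proj("scene",[[434,-517,0],[434,-517,400],[163,-655,230],[300,-560,0]]))
print(plane("scene",(275,172),0),plane("scene",(292,110),0))
for p in[(162,-655,420),(509,369,300),(509,369,420),(400,-200,420)]:
  print(p,solve_ik(p,[180,0,14]))
E
```

```text
-900 [ 265. -771. -900.]
-700 [ 260. -750. -700.]
counter corner [ 343. -704.    0.] [ 346. -701.    0.] [ 898. -711.    0.]
(495, 327) [[248.0, -786.0], [246.0, -467.0], [245.0, -361.0]]
(497, 312) [[318.0, -797.0], [291.0, -475.0], [282.0, -367.0]]
(565, 300) [[380.0, -1124.0], [331.0, -685.0], [314.0, -538.0]]
(572, 122) [[1269.0, -1212.0], [902.0, -741.0], [780.0, -584.0]]
[[554.05187144 252.09266201]
 [600.22668954 361.32008463]]
[[266.91610822 188.62914102]
 [260.8972202   68.70639053]
 [322.31269176 106.97129122]
 [298.12173757 179.09099075]]
[ 354.29269951 -663.24296179    0.        ] [-5.87956042e+01 -1.57656884e+03 -1.13686838e-13]
(162, -655, 420) [70.9217203  28.70845166  2.36160552 61.49608139 -1.13416275 89.8160091
 -3.00306062]
(509, 369, 300) [  -4.39913666   37.77536968  -66.81498344   82.28695571   34.62029563
   82.3626054  -147.19033001]
(509, 369, 420) [  -4.11776047   37.2922994   -76.90164363   68.17787905   36.77350371
   99.68671689 -146.64753044]
(400, -200, 420) [ 33.83935341   6.24866877 -15.20481964  94.04668211   1.66143849
  79.92589605 -57.56997968]
```

```bash
python3 - <<'E'
from h import *
goto([162.9,-655,420],[180,0,14])
q=list(read_state()['q']); q[0]=-15; set_joints(q)
s=read_state();print(s['t'],s['ee_pos'],s['tool_rot'])
q=solve_ik([470,230,420],[180,0,121]);print(q)
E
```

```text
4.1417 [665.07978881 113.97157468 419.51003967] [-1.79968160e+02  2.28161437e-02  9.97582713e+01]
[-27.69367523  13.25658444  -4.70336514  85.10351989   1.08884063
  81.68444848  -1.42974141]
```

```bash
python3 - <<'E'
from h import *
save("wrist","w1")
goto([500,200,400],[180,0,121])
s=save("wrist","w2");print(s['t'],s['ee_pos'])
E
```

```text
4.9667 [500.55342805 199.50222961 400.4285461 ]
```

View pics/w1.png

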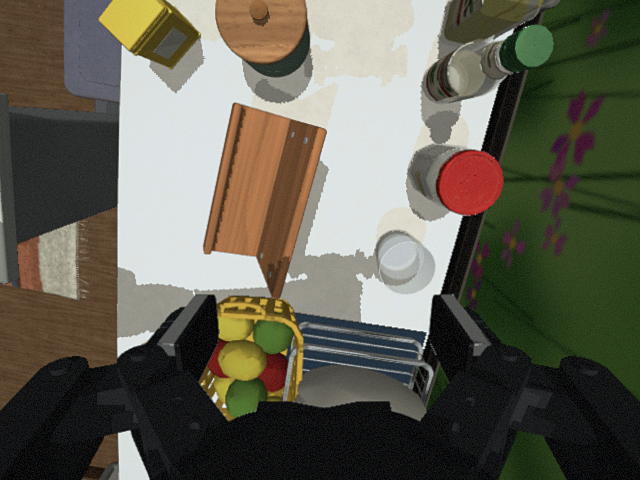

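View pics/w2.png

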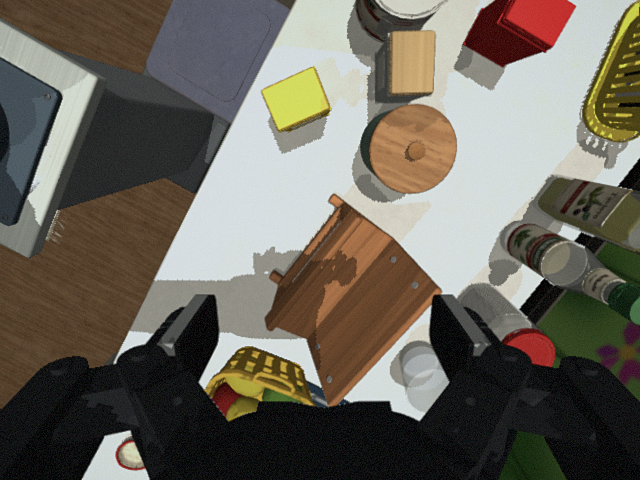

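```bash
python3 - <<'E'
import cv2
a=cv2.imread("pics/w1.png");b=cv2.imread("pics/w2.png")
r=lambda x:cv2.resize(x,None,fx=4,fy=4,interpolation=cv2.INTER_CUBIC)
cv2.imwrite("pics/c1.png",r(a[95:245,190:340]))   # 600x600
cv2.imwrite("pics/c1b.png",r(a[195:305,190:340]))
cv2.imwrite("pics/c2.png",r(b[185:335,255:455]))
cv2.imwrite("pics/c2t.png",r(b[0:150,350:500]))
E
```

```text
(no output)
```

View pics/c1.png

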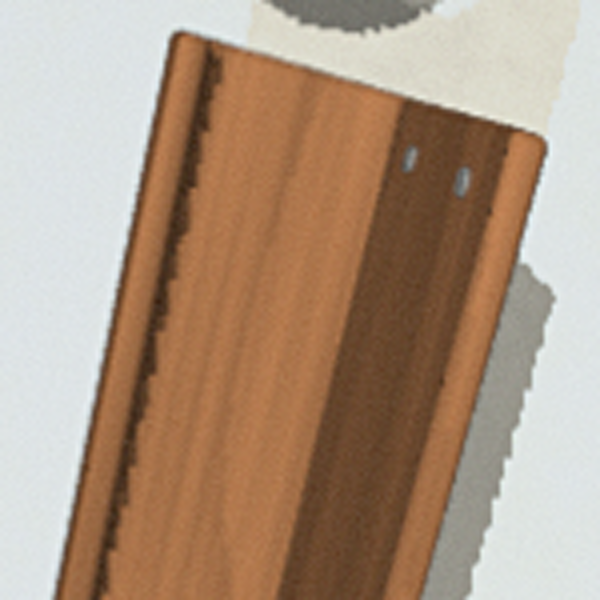

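View pics/c1b.png

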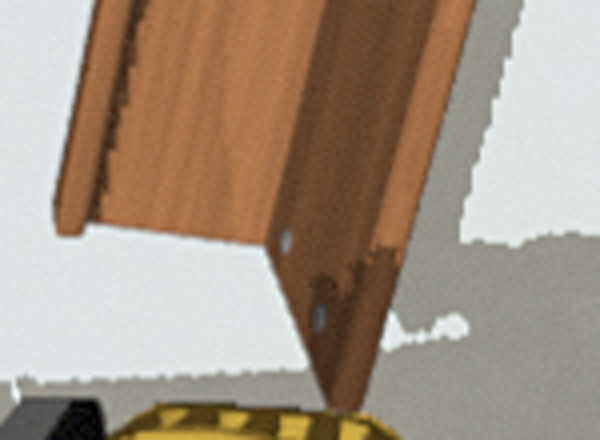

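View pics/c2.png

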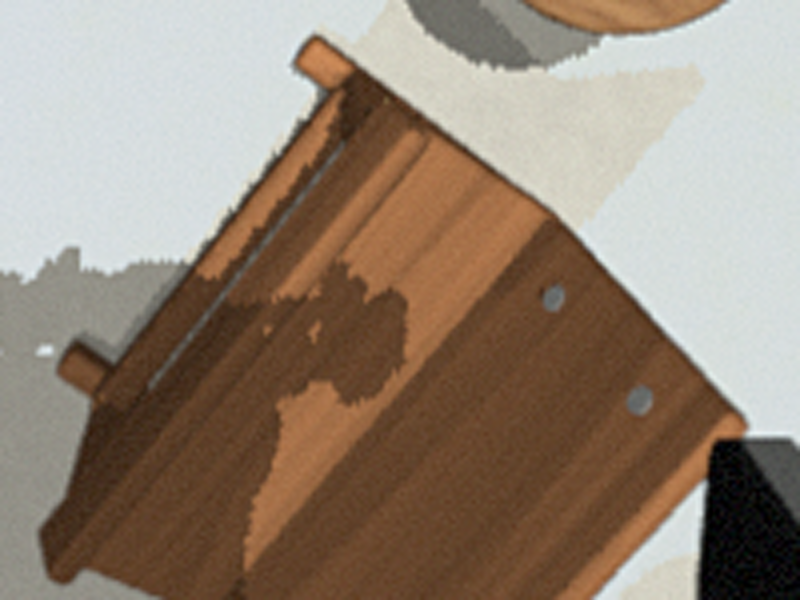

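View pics/c2t.png

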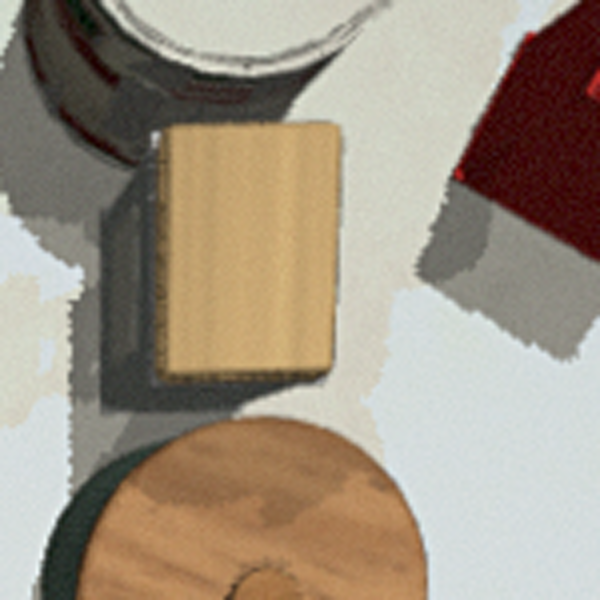

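```bash
python3 - <<'E'
import cv2
b=cv2.imread("pics/w2.png")
cv2.imwrite("pics/c2b.png",cv2.resize(b[300:410,250:400],None,fx=4,fy=4,interpolation=cv2.INTER_CUBIC))
from h import *
T1=np.load("pics/w1.npy");T2=np.load("pics/w2.npy")
w1=lambda u,v:ray("wrist",(u,v),T1);w2=lambda u,v:ray("wrist",(u,v),T2)
t=lambda u,v:ray("top",(160+u/4,160+v/4)); s=lambda u,v:ray("scene",(240+u/3,200+v/3))
def p(n,r):
    x,e=tri(r);print(n,x.round(1),np.round(e,1))
p("near corner",[w1(290.75,119.5),w2(393.25,238.75),t(476,152)])
p("near corner w",[w1(290.75,119.5),w2(393.25,238.75)])
p("far corner",[w1(257,256),t(738,181)])
p("lip near",[w1(190+180/4,95+32/4),w2(255+405/4,185+110/4),t(466,225)])
p("board top near",[w1(190+545/4,95+140/4),w2(255+745/4,185+425/4),t(480,50)])
t2=lambda u,v:w2(350+u/4,v/4)
# tin: w2 corners
for nm,a,b,c in [("left",(342,122),(166,272),(434,370)),("hix",(330+3,377),(243,223),(343,332)),("right",(160,380),(277,273),(382,288)),("low",(162,125),(203,324),(473,324))]: 
    p(nm,[t2(*a),t(*b),s(*c)]); p(nm+" w,t",[t2(*a),t(*b)])
E
```

```text
near corner [609.  190.6  93.5] [0.6 1.4 1.7]
near corner w [609.4 191.2  96.5] [0.1 0.1]
far corner [589.7  -0.9  84.2] [3.4 3.4]
lip near [545.8 197.2 119.4] [1.6 2.2 3.6]
board top near [654.6 184.5 194.1] [1.3 0.7 1.4]
left [512.3 410.9 111. ] [3.  3.  1.6]
left w,t [508.4 405.3 132.7] [2.3 2.3]
hix [547.4 357.2 111.6] [1.9 2.1 1.2]
hix w,t [536.6 345.9 167.6] [0.9 0.9]
right [507.6 330.7 116. ] [1.4 3.5 2.2]
right w,t [500.8 321.4 170.9] [1.3 1.3]
low [471.8 383.6 114. ] [3.3 3.8 0.8]
low w,t [469.4 376.1 144.2] [2.4 2.4]
```

View pics/c2b.png

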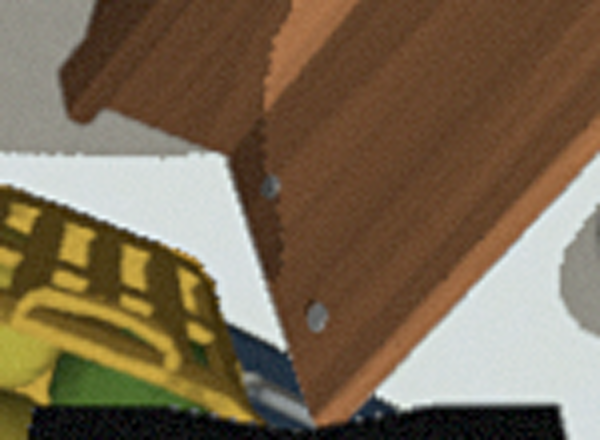

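```bash
python3 - <<'E'
from h import *
from scipy.optimize import least_squares
T1=np.load("pics/w1.npy");T2=np.load("pics/w2.npy")
c,sn=np.cos(np.radians(20)),np.sin(np.radians(20))
obs=[("wrist",T1,(290.75,119.5),(30,95,0)),("wrist",T2,(393.25,238.75),(30,95,0)),("top",None,(279,198),(30,95,0)),
("wrist",T1,(257,256),(30,-95,0)),("wrist",T2,(307.5,338.75),(30,-95,0)),("top",None,(344.5,205.2),(30,-95,0)),
("wrist",T1,(190+508/4,95+130/4),(30,95,112)),
]
def w(p,l):
    x,y,z=l;X=x*c+z*sn;Z=-x*sn+z*c
    a=p[2];return np.array([p[0]+X*np.cos(a)-y*np.sin(a),p[1]+X*np.sin(a)+y*np.cos(a),p[3]+Z])
def f(p,sub=obs): return np.concatenate([(proj(n,w(p,l),T)[0]-px)/(1 if n=="wrist" else .7) for n,T,px,l in sub])
for sub in(obs,obs[:2]+obs[3:5]+obs[6:],[obs[2],obs[5]]):
  r=least_squares(lambda p:f(p,sub) if len(sub)>2 else np.r_[f(p,sub),p[3]-105],[560,98,-.1,105]);print(r.x[:2].round(1),np.degrees(r.x[2]).round(2),r.x[3].round(1),r.fun.round(1))
s=read_state();print(s['t'])
# close view over tin candidates
for P in ([509,369,330],[540,330,330]):
  print(solve_ik(P,[180,0,124]))
E
```

```text
[570.8  99.2] -5.84 100.8 [-0.3  0.2 -1.6 -1.4 -0.4 -0.2  0.3  1.7 -0.7  0.7 -2.4  0.7  1.9 -0.1]
[570.6  99.9] -6.04 101.3 [-0.2 -0.2 -1.3 -1.6 -0.1  1.4 -0.9  0.4  2.  -0.5]
[570.4  96. ] -5.17 105.0 [ 0.8  0.1 -0.8 -0.1  0. ]
5.0167
[-35.25730614  25.34537752  -8.05133993  80.37880694   3.56679063
  74.52329388  -9.49534496]
[-31.49201417  25.70911957  -6.8518375   79.74395001   3.07528769
  74.72808221  -4.48186197]
```

```bash
python3 - <<'E'
from h import *
tx=np.array([-.559,.829]);ty=np.array([.829,.559]);c=np.array([509,369])
for i,k in ((3,-60),(4,60)):
    p=c-20*tx+k*ty
    goto([*p,300],[180,0,124]); s=save("wrist",f"w{i}"); print(s['t'],s['ee_pos'])
    im=cv2.imread(f"pics/w{i}.png")
E
```

```text
5.6917 [471.38536155 318.36709234 299.62064717]
6.2917 [571.01057942 384.87702147 300.0777229 ]
```

View pics/w3.png

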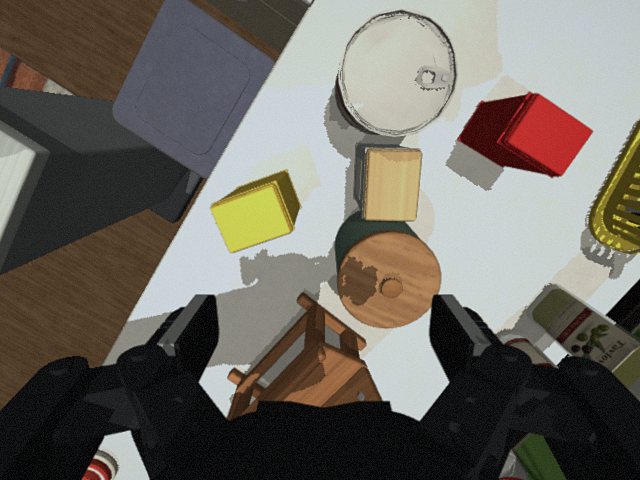

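View pics/w4.png

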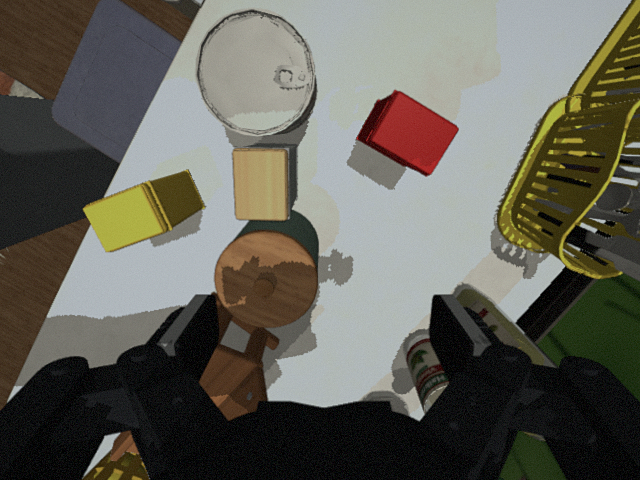

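```bash
python3 - <<'E'
import cv2
a=cv2.imread("pics/w3.png")[130:240,340:440];b=cv2.imread("pics/w4.png")[130:240,210:310]
cv2.imwrite("pics/c34.png",cv2.resize(cv2.hconcat([a,b]),None,fx=4,fy=4,interpolation=cv2.INTER_CUBIC))
E
```

```text
(no output)
```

View pics/c34.png

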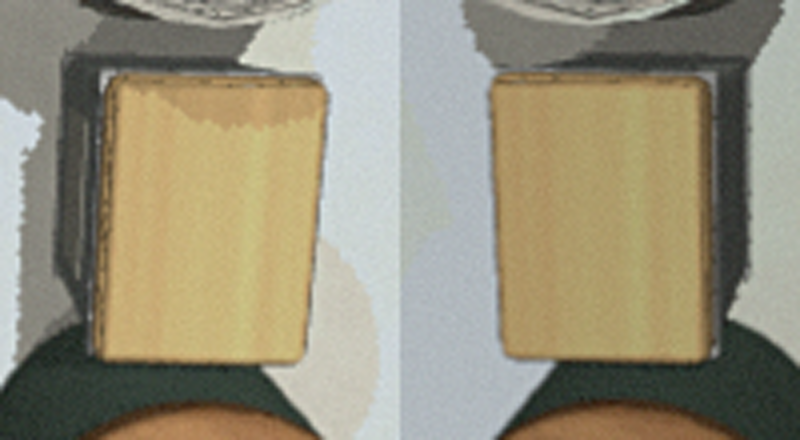

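```bash
python3 - <<'E'
from h import *
T3=np.load("pics/w3.npy");T4=np.load("pics/w4.npy")
a=[(118,80),(326,79),(305,361),(104,360)];b=[(492,83),(703,83),(703,361),(505,359)]
X=[]
for p,q in zip(a,b):
    x,e=tri([ray("wrist",(340+p[0]/4,130+p[1]/4),T3),ray("wrist",(210+(q[0]-400)/4,130+q[1]/4),T4)]);X.append(x);print(x.round(1),np.round(e,1))
X=np.array(X);print(X.mean(0))
d=X[0]+X[1]-X[2]-X[3];print("y ax",np.degrees(np.arctan2(d[1],d[0])),np.linalg.norm(d[:2])/2)
d=X[1]+X[2]-X[0]-X[3];print("x ax",np.degrees(np.arctan2(d[1],d[0])),np.linalg.norm(d[:2])/2)
for n,p,q in[("rt",(398,72),(255,72)),("can",(391,280),(267,280))]:
  print(n,tri([ray("wrist",p,T3),ray("wrist",q,T4)]))
for P,y in(([509,370,79],124),([450,20,79],84),([450,20,79],174),([450,20,79],-6)): print(P,y,solve_ik(P,[180,0,y]))
c,sn=np.cos(np.radians(20)),np.sin(np.radians(20)); 
E
```

```text
[473.  386.  118.7] [0.3 0.3]
[511.4 411.7 116.8] [0.6 0.6]
[545.1 359.  121.1] [0.1 0.1]
[506.9 333.3 119.3] [0. 0.]
[509.11988884 372.49407643 118.98083429]
y ax 122.6569901643127 62.67163945873001
x ax 33.85408450228059 46.16323345456007
rt (array([455.57793896, 451.83560183, 116.34447381]), [0.01457768903308536, 0.014577689032831862])
can (array([561.63308593, 298.32298181, 120.57713166]), [0.11840045932140005, 0.11840045932133846])
[509, 370, 79] 124 [-36.11629073  38.18239662  -6.76417963  99.11628921   6.12174825
  43.05904116 -11.92349583]
[450, 20, 79] 84 [-10.11221747  27.39772217   2.2511591  125.60738384  -2.27934345
  27.03131732 -12.08277968]
[450, 20, 79] 174 [  1.47037677  27.58201862 -14.01457074 125.20444774  13.5501711
  28.5923341   61.04739027]
[450, 20, 79] -6 [-20.75548899  28.65460077  17.540479   125.96887825 -18.11911981
  27.69107635 -85.09482731]
```

```bash
python3 - <<'E'
from h import *
A=[180,0,123.7]
goto([509,371,180],A)
move_l([509,371,73],A,max_speed=120)
r0=read_state()['ft_force']
print(set_gripper(0.0)); s=read_state();print(s['t'],s['width'],s['ft_force'].round(1),s['ee_pos'].round(1))
move_l([509,371,120],A,max_speed=80)
s=save("wrist","w5");print(s['t'],s['width'],s['ft_force'].round(1))
E
```

```text
False
8.4083 0.5816928940579497 [-0.   0.5  6.6] [509.5 371.4  73.8]
9.15 0.5794177873097609 [-0.  -1.3 -3.4]
```

View pics/w5.png

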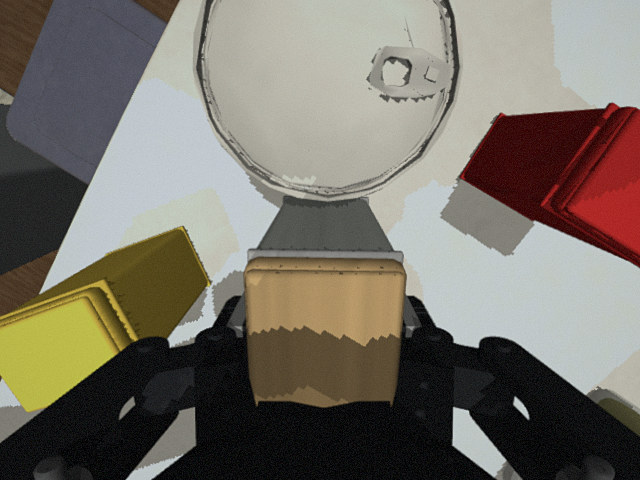

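```bash
python3 - <<'E'
from h import *
move_l([509,371,250],[180,0,123.7],max_speed=200)
move_l([445,20,250],[180,0,84.2],max_speed=200)
move_l([445,20,90],[180,0,84.2],max_speed=150)
for z in (76,75,74,73.3,72.7):
    move_l([445,20,z],[180,0,84.2],max_speed=30); s=read_state(); print(s['t'],z,s['ee_pos'].round(2),s['ft_force'].round(1),s['ft_torque'].round(2))
    if s['ft_force'][2]>1: break
save("wrist","w6")
E
```

```text
13.7667 76 [444.97  19.96  75.89] [ 0.5 -0.2 -3.2] [-0.02 -0.01  0.01]
14.0167 75 [445.05  20.01  75.04] [ 0.5  0.4 -2.4] [ 0.04 -0.01  0.03]
14.2667 74 [444.96  20.    73.96] [-0.  -0.1 -3.3] [ 0.04  0.03 -0.01]
14.5167 73.3 [445.09  19.97  73.68] [-1.5  0.8  5.4] [-0.06  0.51  0.  ]
```

View pics/w6.png

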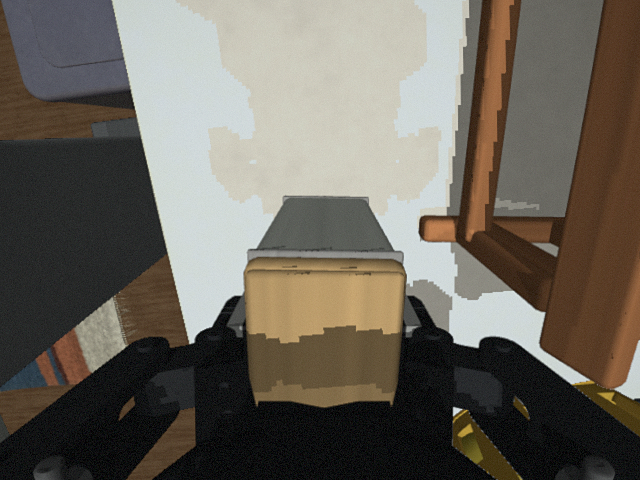

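```bash
python3 - <<'E'
from h import *
set_gripper(1.0); hold(0.3)
move_l([445,20,230],[180,0,84.2],max_speed=250)
s=read_state();print(s['t'],s['width'])
# tool x for yaw 84.2 ~ +y ; shift back
goto([405,-20,310],[180,0,84.2]); save("wrist","w7")
goto([525,-10,310],[180,0,84.2]); save("wrist","w8")
print(read_state()['t'])
a=cv2.imread("pics/w7.png");b=cv2.imread("pics/w8.png")
cv2.imwrite("pics/c78.png",cv2.resize(cv2.hconcat([a,b]),(800,300),interpolation=cv2.INTER_AREA))
E
```

```text
16.0917 0.9995352095063719
17.2167
```

View pics/c78.png

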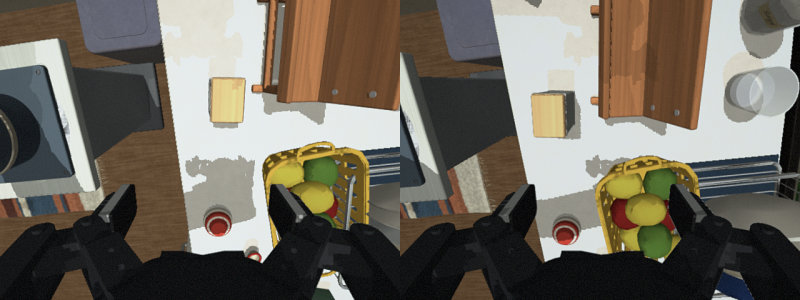

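```bash
python3 - <<'E'
import cv2
a=cv2.imread("pics/w7.png");b=cv2.imread("pics/w8.png")
r=lambda x,f=4:cv2.resize(x,None,fx=f,fy=f,interpolation=cv2.INTER_CUBIC)
cv2.imwrite("pics/c7t.png",r(cv2.hconcat([a[110:210,320:420],b[130:230,200:300]])))
cv2.imwrite("pics/c7r.png",r(a[0:190,400:640],3))
cv2.imwrite("pics/c8r.png",r(b[0:215,290:500],2.75))
E
```

```text
(no output)
```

View pics/c7t.png

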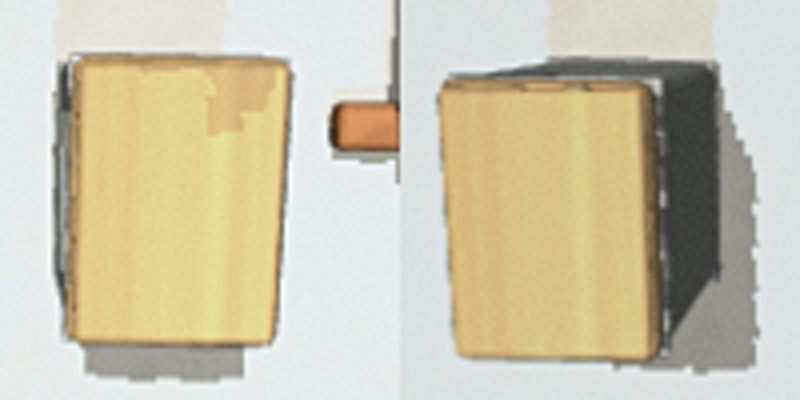

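View pics/c7r.png

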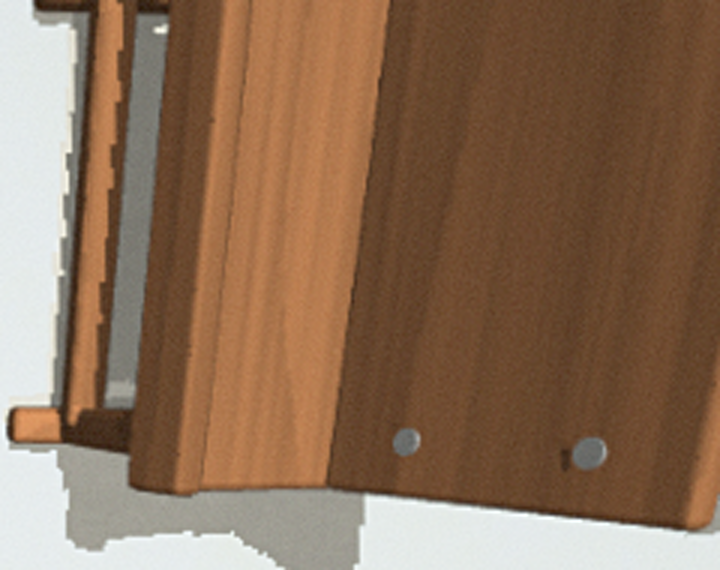

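View pics/c8r.png

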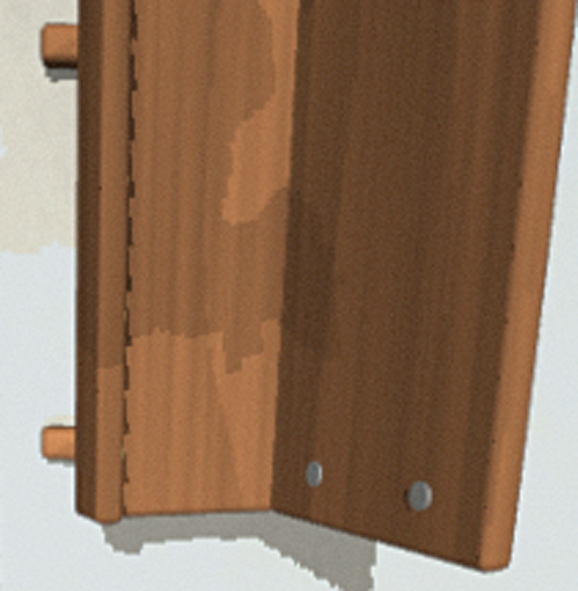

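```bash
cat > fit.py <<'E'
from h import *
from scipy.optimize import least_squares
T1,T2,T7,T8=[np.load(f"pics/w{i}.npy") for i in(1,2,7,8)]
a=[(80,62),(291,62),(272,344),(72,342)];b=[(442,88),(650,88),(655,358),(457,355)]
X=np.array([tri([ray("wrist",(320+p[0]/4,110+p[1]/4),T7),ray("wrist",(200+(q[0]-400)/4,130+q[1]/4),T8)])[0] for p,q in zip(a,b)])
print("tin",X.mean(0).round(1))
d=X[0]+X[1]-X[2]-X[3];print("y ax",np.degrees(np.arctan2(d[1],d[0])))
d=X[1]+X[2]-X[0]-X[3];print("x ax",np.degrees(np.arctan2(d[1],d[0])))
c,sn=np.cos(np.radians(20)),np.sin(np.radians(20))
o=[(T1,(290.75,119.5),(30,95,0)),(T2,(393.25,238.75),(30,95,0)),(T1,(257,256),(30,-95,0)),(T2,(307.5,338.75),(30,-95,0)),
(T7,(510,162.3),(30,-95,0)),(T8,(389.3,186.2),(30,-95,0)),(T7,(628.3,176),(30,-95,112)),(T8,(466,207.3),(30,-95,112)),(T1,(317,127.5),(30,95,112))]
L=[(T7,(529.3,0)),(T8,(398.7,0))]
def w(p,l):
    x,y,z=l;Xx=x*c+z*sn;Z=-x*sn+z*c
    a=p[2];return np.array([p[0]+Xx*np.cos(a)-y*np.sin(a),p[1]+Xx*np.sin(a)+y*np.cos(a),p[3]+Z])
def f(p,sub):
    r=[proj("wrist",w(p,l),T)[0]-px for T,px,l in sub]
    for T,q in L:
        A,B=proj("wrist",np.array([w(p,(30,-95,0)),w(p,(30,40,0))]),T); n=np.array([-(B-A)[1],(B-A)[0]]);n/=np.linalg.norm(n); r.append([n@(np.array(q)-A)])
    return np.concatenate(r)
for sub in(o,o[4:8]):
    r=least_squares(f,[570,98,-.1,105],args=(sub,),loss='soft_l1');print("rack",r.x[:2].round(1),np.degrees(r.x[2]).round(2),r.x[3].round(1),f(r.x,sub).round(1))
E
python3 fit.py
```

```text
tin [444.9  19.9 115.9]
y ax 82.81653993891653
x ax -6.43428827820979
rack [571.2  99.6] -6.24 101.5 [ 1.  -0.5 -0.3 -1.6  0.4  1.1 -0.4  0.1 -2.5  0.4 -0.5 -0.5  0.7  0.4
  0.5  0.6  3.4 -0.7  1.   0.1]
rack [571.8  99.8] -6.34 100.8 [-2.5  0.2 -0.2 -0.8  0.4  0.1  0.6  0.2  0.7 -0.5]
```

```bash
cat >> h.py <<'E'
c20,s20=np.cos(np.radians(20)),np.sin(np.radians(20))
O=np.array([570.7,99,105.]);YAW=-6.1
def L(x,y,z,yaw=None):
    a=np.radians(YAW);X=x*c20+z*s20;Z=-x*s20+z*c20
    return (O+[X*np.cos(a)-y*np.sin(a),X*np.sin(a)+y*np.cos(a),Z]).tolist()
from scipy.spatial.transform import Rotation as Ro
def Lori(sign):
    a=np.radians(YAW);ex=np.array([c20*np.cos(a),c20*np.sin(a),-s20]);ez=np.array([s20*np.cos(a),s20*np.sin(a),c20]);ey=np.cross(ez,ex)
    return Ro.from_matrix(np.c_[sign*ex,-sign*ey,-ez]).as_euler('xyz',degrees=True).tolist()
E
python3 - <<'E'
from h import *
for sg in(1,-1):
    o=Lori(sg);print(np.round(o,2))
    for z in(73,200): q=solve_ik(L(0,0,z),o);print(z,np.round(L(0,0,z),1),None if q is None else q.round(1))
for y in(174,-6):
  for z in(73,230,290): print(y,z,solve_ik([445,20,z],[180,0,y]).round(1))
E
```

```text
[180.   20.   -6.1]
73 [595.5  96.3 173.6] [-22.9  43.1  24.4  80.1 -19.3  80.8 -91.1]
200 [638.7  91.7 292.9] [-20.8  42.7  26.4  62.1 -19.1  98.9 -93.3]
[180.  -20.  173.9]
73 [595.5  96.3 173.6] [ -3.6  41.1 -12.7  79.2   1.4  79.2  68.8]
200 [638.7  91.7 292.9] [ -4.   40.7 -12.1  61.1   0.9  97.6  69.4]
174 73 [ -2.6  27.7  -8.4 126.3   8.8  26.5  66. ]
174 230 [ -0.7  13.8  -9.9 115.1   3.   51.3  71.8]
174 290 [ -1.   10.3  -9.1 109.3   1.9  60.5  73.1]
-6 73 [-21.2  29.1  18.1 127.  -19.8  26.5 -83.4]
-6 230 [-28.1  14.8  24.9 115.9  -8.   50.9 -94.9]
-6 290 [-28.9  10.8  24.7 110.2  -5.2  60.1 -98. ]
```

```bash
python3 - <<'E'
from h import *
A=[180,0,174.2]
goto([445,20,230],A)
move_l([445,20,150],A,max_speed=200)
move_l([445,20,74],A,max_speed=90)
s=read_state();print(s['t'],s['ft_force'].round(1))
set_gripper(0.0); s=read_state();print(s['t'],s['width'],s['ft_force'].round(1),s['ee_pos'].round(1))
move_l([445,20,100],A,max_speed=60)
s=save("wrist","w9");print(s['t'],s['width'],s['ft_force'].round(1))
E
```

```text
20.0 [ 0.6 -0.6  0. ]
20.3167 0.7657401638535797 [-1.6 -0.1  6.7] [445.4  19.9  74.8]
20.9 0.7644261156710265 [-0.9  0.2 -3.8]
```

View pics/w9.png

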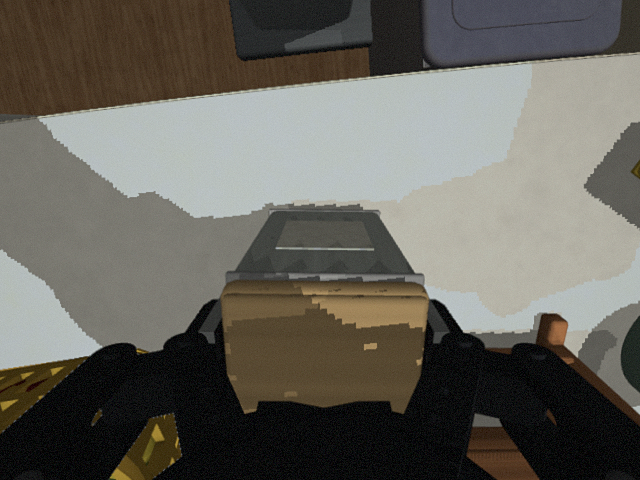

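```bash
python3 - <<'E'
from h import *
o=Lori(-1)
move_l([445,20,300],[180,0,174.2],max_speed=200)
move_l(L(-1,0,74.5+130),o,max_speed=150)
move_l(L(-1,0,74.5+40),o,max_speed=120)
s=save("wrist","w10");print(s['t'],s['width'],s['ft_force'].round(1),s['ee_pos'].round(1),np.round(L(-1,0,114.5),1),s['tool_rot'])
save("scene","s1");save("top","t1")
b=cv2.imread("pics/s1.png");cv2.imwrite("pics/s1c.png",cv2.resize(b[180:340,220:400],None,fx=3.6,fy=3.6,interpolation=cv2.INTER_CUBIC))
E
```

```text
24.5333 0.767672956590274 [ 0.  -0.7 -3.3] [609.3  94.9 213.8] [608.7  94.9 212.9] [179.97619766 -19.91426425 173.89575426]
```

View pics/w10.png

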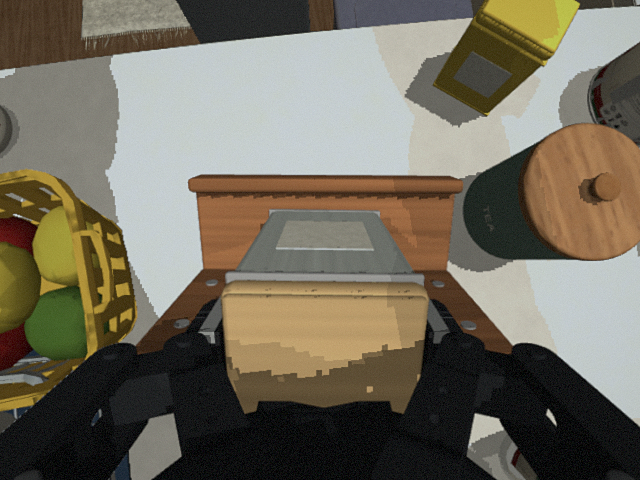

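View pics/s1c.png

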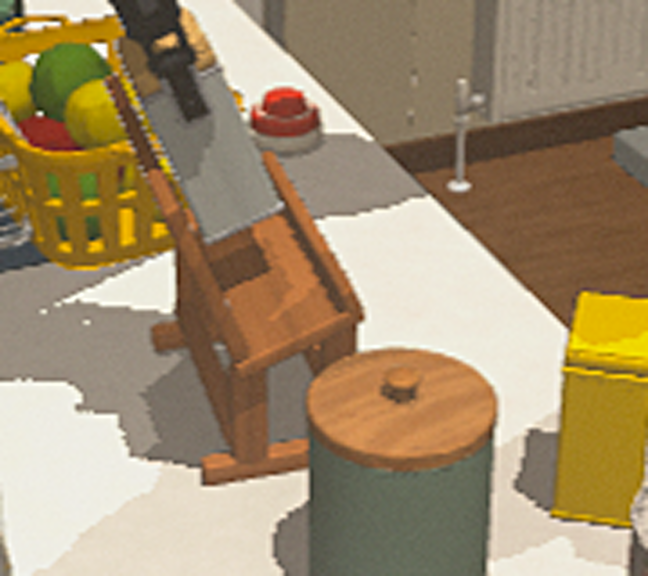

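```bash
python3 - <<'E'
import cv2
a=cv2.imread("pics/w10.png")
cv2.imwrite("pics/c10.png",cv2.resize(a[165:245,180:380],None,fx=4,fy=4,interpolation=cv2.INTER_CUBIC))
from h import *
T=np.load("pics/w10.npy")
P=[("tin bottom edge L/R",L(-26,33,40)),("",L(-26,-33,40)),("lip in top",L(-30,0,14)),("lip in top end",L(-30,95,14)),("lip in top -end",L(-30,-95,14)),("lip outer top(-40)",L(-40,0,14)),("lip bottom",L(-30,0,0)),("board top +",L(30,95,112))]
for n,p in P: print(n,proj("wrist",p,T)[0].round(1))
E
```

```text
tin bottom edge L/R [376.6 209.6]
 [269.6 209.9]
lip in top [323.1 195.9]
lip in top end [461.4 195.8]
lip in top -end [184.7 196.4]
lip outer top(-40) [323.1 181.2]
lip bottom [323.1 192.5]
board top + [523. 357.]
```

View pics/c10.png

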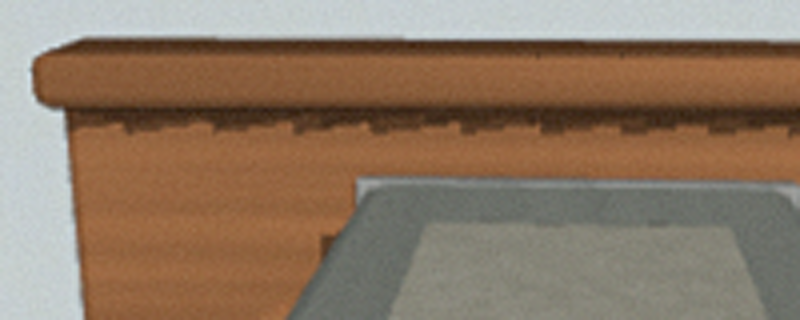

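```bash
python3 - <<'E'
from h import *
o=Lori(-1)
move_l(L(-2.5,0,74.5+20),o,max_speed=60)
def rep(z):
    s=read_state();f=s['ft_force'];print(round(s['t'],2),z,s['ee_pos'].round(1),f.round(1)); return np.linalg.norm(f+[0,0,3.3])
for z in (10,6,4,3,2,1,0,-1,-2,-3,-4,-5,-6):
    move_l(L(-2.5,0,74.5+z),o,max_speed=25)
    if rep(z)>5: break
save("wrist","w11")
save("scene","s2")
b=cv2.imread("pics/s2.png");cv2.imwrite("pics/s2c.png",cv2.resize(b[180:340,220:400],None,fx=3.6,fy=3.6,interpolation=cv2.INTER_CUBIC))
E
```

```text
25.72 10 [597.1  96.2 185.2] [-0.4 -0.4 -2.7]
26.02 6 [595.6  96.3 181.4] [ 0.3  0.3 -3.4]
26.27 4 [595.   96.4 179.5] [-0.  -0.1 -3.4]
26.52 3 [594.7  96.4 178.7] [ 0.  -0.4 -2.9]
26.77 2 [594.3  96.5 177.7] [-0.2 -0.2 -3. ]
27.02 1 [594.   96.5 176.7] [-0.6 -0.5 -2. ]
27.27 0 [593.9  96.5 176.1] [-0.  -0.1 -1.2]
27.52 -1 [593.9  96.5 176. ] [ 1.9 -1.1  5.6]
```

View pics/w11.png

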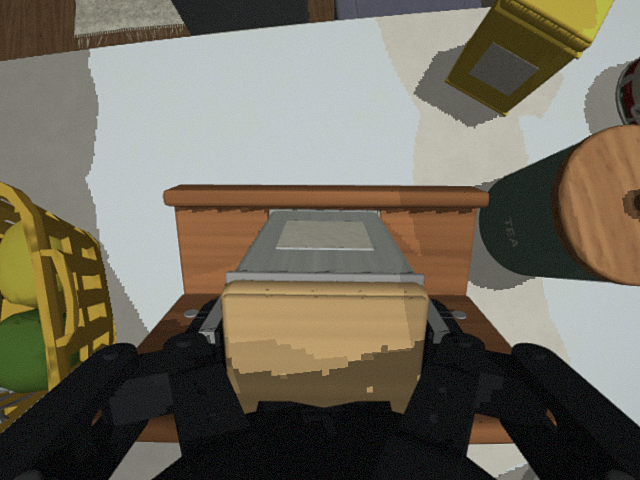

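View pics/s2c.png

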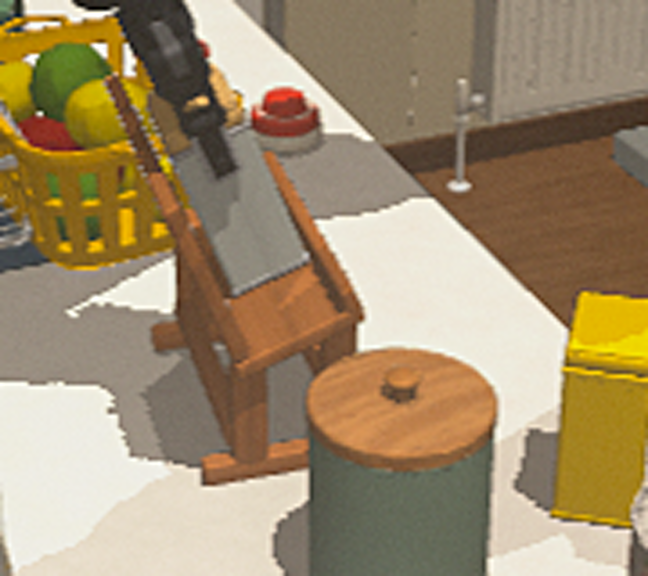

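```bash
python3 - <<'E'
from h import *
o=Lori(-1)
set_gripper(1.0); hold(0.5)
s=read_state();print(s['t'],s['width'],s['ft_force'].round(1))
save("wrist","w12")
move_l(L(-2.5,0,74.5+80),o,max_speed=100)
move_l(L(-60,0,230),o,max_speed=150)
s=save("wrist","w13");print(s['t'],s['ft_force'].round(1));save("scene","s3");save("top","t3")
b=cv2.imread("pics/s3.png");cv2.imwrite("pics/s3c.png",cv2.resize(b[180:340,220:400],None,fx=3.6,fy=3.6,interpolation=cv2.INTER_CUBIC))
E
```

```text
28.4667 0.9994663611181135 [-0.6  0.8  0.7]
30.2583 [-0.1 -0.1 -0.3]
```

View pics/s3c.png

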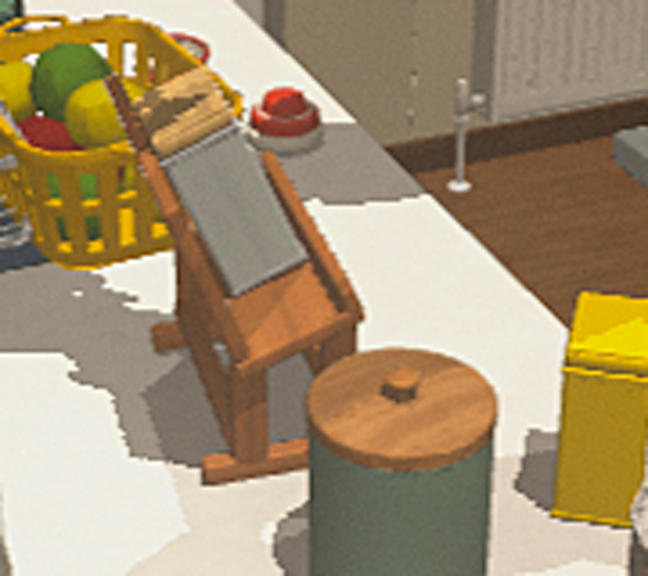

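View pics/w13.png

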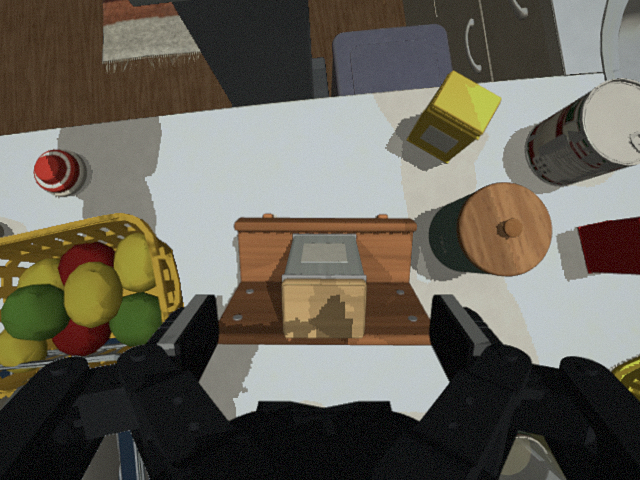

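View pics/t3.png

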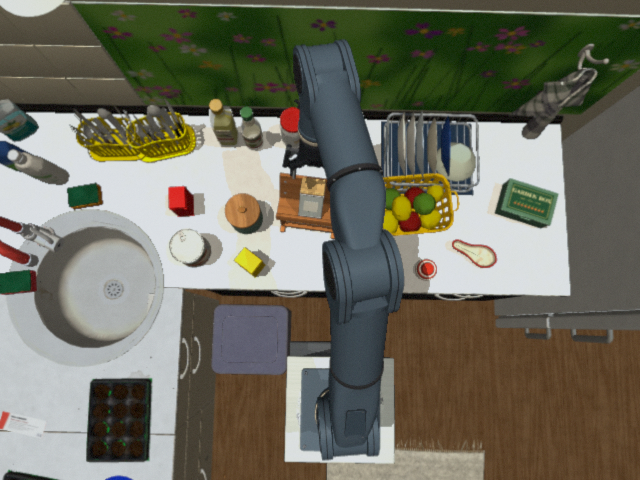

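```bash
python3 - <<'E'
from h import *
a=cv2.imread("pics/w13.png")
cv2.imwrite("pics/c13.png",cv2.resize(a[200:360,220:430],None,fx=3.7,fy=3.7,interpolation=cv2.INTER_CUBIC))
T=np.load("pics/w13.npy")
for x in(-2.5,2,5):
    for nm,l in [("bot",(x-25,33,0)),("bot",(x-25,-33,0)),("topfront",(x-25,33,112)),("topfront",(x-25,-33,112)),("topback",(x+25,33,120)),("topback",(x+25,-33,120))]:
        p=proj("wrist",L(*l),T)[0];print(x,nm,((p-[220,200])*3.7).round(0))
for l in[(-30,95,14),(-30,-95,14),(30,95,112),(30,-95,112)]: print(l,((proj("wrist",L(*l),T)[0]-[220,200])*3.7).round())
E
```

```text
-2.5 bot [497. 120.]
-2.5 bot [269. 120.]
-2.5 topfront [542. 265.]
-2.5 topfront [226. 265.]
-2.5 topback [538. 496.]
-2.5 topback [230. 497.]
2 bot [497. 135.]
2 bot [269. 135.]
2 topfront [541. 285.]
2 topfront [226. 285.]
2 topback [538. 515.]
2 topback [231. 515.]
5 bot [497. 144.]
5 bot [270. 145.]
5 topfront [540. 298.]
5 topfront [227. 299.]
5 topback [537. 527.]
5 topback [231. 527.]
(-30, 95, 14) [723. 124.]
(-30, -95, 14) [ 43. 126.]
(30, 95, 112) [812. 505.]
(30, -95, 112) [-44. 507.]
```

View pics/c13.png

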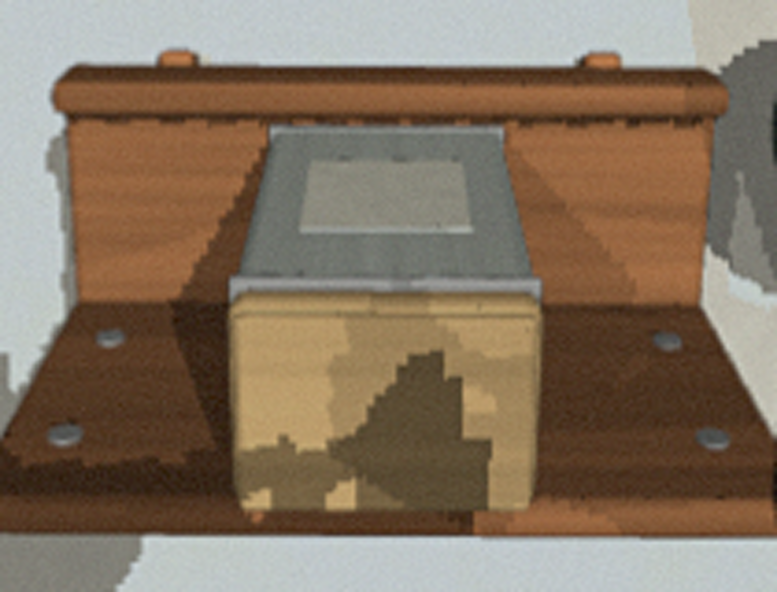

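```bash
python3 - <<'E'
from h import *
s=save("wrist","w14"); hold(1.0); save("wrist","w15"); save("top","t4")
a,b=[cv2.imread(f"pics/w{i}.png")[225:345,270:380].astype(float) for i in(14,15)]
print("tin region diff",np.abs(a-b).mean())
a,b=[cv2.imread(f"pics/{i}.png").astype(float) for i in("top0","t4")]
for n,(u,v) in dict(rt=(189,247),can=(243,213),timer=(426,269)).items():
    sh=cv2.phaseCorrelate(cv2.cvtColor(a[v-28:v+28,u-28:u+28].astype('float32'),cv2.COLOR_BGR2GRAY),cv2.cvtColor(b[v-28:v+28,u-28:u+28].astype('float32'),cv2.COLOR_BGR2GRAY));print(n,sh)
print(read_state()['t'],read_state()['ft_force'].round(1))
sign_off()
E
```

```text
tin region diff 6.214747474747475
rt ((0.010775049552691485, -0.10179442766479241), 0.9089074815644158)
can ((0.032184274721615225, 0.1911025957371777), 0.68876786020067)
timer ((0.11313721064557924, -0.11827677537192471), 0.6764157438278198)
31.5583 [ 0.3 -0.5  0.9]
the job is handed in; nothing more can be done
```

```bash
python3 - <<'E'
import cv2,numpy as np
i=[cv2.imread(f"pics/w{k}.png",0).astype('float32') for k in(13,14,15)]
for r in((225,345,270,380),(180,280,430,560)):
    c=[x[r[0]:r[1],r[2]:r[3]] for x in i]
    print([cv2.phaseCorrelate(c[0],y)[0] for y in c[1:]],[np.abs(c[0]-y).mean() for y in c[1:]])
E
```

```text
[(0.08516406951529376, 0.34959877464053335), (-0.14699590348288183, -0.35164103994566887)] [np.float32(3.6678789), np.float32(5.234697)]
[(0.6788801236328084, 0.12915472131553685), (0.013104796307885636, -0.23337565350111333)] [np.float32(3.5039232), np.float32(4.7464614)]
```

I finished the job and handed it in at about 31.6 s; no verdict was reported. The tin is standing lid up on the rack's ledge, released.

**What I did:**
- I gripped the tin over its broad sides and lifted it out of the row.
- I stood it upright on open worktop at about (445, 20) mm, let go and backed off.
- I took it again by its narrow ends and lowered it at the ledge's 20° tilt. Contact came within 1 mm of the expected height. I then released it and pulled back.

**Last checks:**
- **Position:** the tin's bottom is flat on the ledge and inside the lip. It is about 1–2 mm from the strip's middle line, within a few mm of the middle along the ledge, and tilted about 0.6° from the ledge's upright. The broad side looks parallel to the back board.
- **At rest:** between pictures 1 s apart the tin's patch changed no more than a patch on the untouched canister (under 0.7 pixel in both), so I take it to be still.
- **Other things:** the round tin, canister and timer each shifted by less than 0.2 pixel in the top view.
- **Robot:** the wrist force was near zero before hand-in.

**What disagreed:**
- In two of the wrist measurements, heights came out 3–4 mm low for both the tin and the ledge. I used the stated heights, and the contact agreed with them.
- In the close view the front lip lay 2–3 mm further forward than my fit of the rack, so I moved the placing 2.5 mm forward to centre it.
- The plain image difference on the tin was about 6 grey levels. That is camera noise plus tiny arm movement, since the canister patch changed about as much.

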